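Close the interlock box of the laser bench and hold its panel shut

TASK

Close up the low grey interlock box. First press the round black plug on its top fully home in its socket; next, with the sprung access panel still standing up, turn the winged quarter-turn fastener on the panel until its wing is in line with the two index marks on the panel (either way round), so that its key can enter the slot below; then press the panel down flat against the frame and finish while still holding it pressed shut, since nothing else keeps it down. Leave the iris post, the small lens box and the adapter ring where they are.

Things in the scene. Friction and masses are not known exactly. Their poses are not given: they have to be found in the camera images.
- controller: The interlock box, fixed: low grey case, 170 mm (x) by 250 mm (y), deck and frame 55 mm above the table. Origin: centre of its underside; x points from its front to the panel's hinge side, away from the robot, y to its left, z up. In its x, y: plug axis at (-35, 87) mm, fastener axis (panel shut) at (-50, -35) mm; the hinge line runs along y at x = 70 mm, 55 mm up.
- plug_top (a point): Centre of the flat top of the plug: a round black plug, cap 26 mm in diameter and 22 mm tall over a 32 mm flange, in a steel collar on the left part of the box. It moves straight down; home, its top is 81 mm above the table and its flange sits on the collar.
- plug (a joint): How far the plug stands proud of its seat, m: 0 = fully home, 0.010 = highest. It starts 7 to 10 mm proud, stays where it is left, and needs about 4 N downward to move; it then meets a hard stop.
- panel (a joint): Opening angle of the access panel, rad: 0 = flat against the frame, 0.14 = upper stop, where a spring holds it. Aluminium plate 145 x 160 x 4 mm, hinged at its far edge. Pushed at the fastener it starts down at about 6 N, takes about 10 N to keep shut, and springs up when let go. With the wing over about 0.18 rad out of line, the key lands on the frame and the panel stops at about 0.10.
- wing (a point): Point on the fastener's axis, mid-wing, 22 mm above the panel; sinks 17 mm as the panel shuts. Steel bar 46 mm long (point y), 10 thick (x), 22 tall; flat top 8 mm above the point. Its z = the axis, square to the panel, so leaning 0.14 rad toward the box's +x while it is up. Two black marks on the panel, 42 mm either side, and the slot run along the box's y: in line = point y parallel to box y.
- fastener (a joint): Angle of the fastener about its axis, rad, growing counter-clockwise seen from above: in line with the marks at 0 and at 3.14; stops at -0.7 and 3.85. Starts between 0.55 and 2.55, so out of line. Light friction (0.06 N m); it stays where it is left.
- iris_post: Bystander: a 116 mm tall iris on a post with a 26 x 58 mm foot, standing loose to the right of the box; origin at the centre of its underside.
- lens_box: Bystander: a flat white lens box 47 x 45 x 19 mm lying loose to the right of the box; origin at the centre of its underside.
- adapter: Bystander: a white stepped adapter ring, 26 mm in diameter and 15 mm tall, loose on the deck behind the plug; origin at the centre of its underside.

How it is judged:
By the outcome, as a careful person would: the job done as asked, in the order asked, and still so for the second after the job is handed in, while the arm keeps its last pose, push and grip.
It also fails if it takes over 48 s, if anything falls off the work surface, if the arm or the gripper's body presses on something with over 40 N, if the wrist force passes 120 N, or if a joint passes its speed limit or range.

ROBOT

A 6-joint arm with a two-finger parallel gripper is mounted at the origin on a cart in front of the work surface, level with it; the furniture and walls round the work are solid. World frame = base frame: x ahead of the robot, y to its left, z up, the work surface at z = 0. Lengths are in m, angles in rad, forces in N, time in s.
With the tool pointing down it reaches from about 0.25 to 0.775 m from the base axis. Payload 4 kg.
Tool frame: the origin (TCP) lies at the very end of the fingers, on their centre line; the grasp point (between the pads) lies 19 mm behind it (bot.grip_point_offset is the distance from the TCP to the grasp point, in m); z points along the fingers, y is the direction in which the jaws open and shut (so a half turn about z gives the same grasp; the last joint's range is limited). The gripper opens to 85 mm and grips with 20 to 120 N. Pads are 22 mm wide; open, the fingers measure 114 mm over their backs; the gripper's body (76 mm by 85 mm) begins 54 mm behind the grasp point. The pads swing forward as they close: fully open they stand 13 mm farther back than shut.
Start: joints at [1.036, 0.087, 1.371, -0, 1.684, -0.103], TCP at [0.23, 0.5, 0.231] pointing down, gripper open.
Joint ranges: [-3.1, 3.1], [-0.76, 2.03], [0.27, 2.55], [-1.08, 4.22], [0.17, 2.65], [-2.57, 2.57]. Speed limits (rad/s): [2.79, 2.79, 3.14, 3.14, 3.14, 3.14].

INTERFACE

Orientations are given as [roll, pitch, yaw] about the fixed x, y, z axes, in that order (R = Rz(yaw) Ry(pitch) Rx(roll)).
In Python, from cell import bot, imaging, finder gives the robot as it stands. The module is installed in compiled form; this text tells all that it offers.
- The arm moves only by the shell command python3 -m pendant 'ROWS' [OPENING]. ROWS is JSON, a list of rows, each an object of numbers: "x", "y", "z": the shift along the tool's x, y, z scaled (see below); "wx", "wy", "wz": the turn, a rotation vector about the tool's x, y, z scaled (see below). In form: [{"x": .., "y": .., "z": .., "wx": .., "wy": .., "wz": ..}, ...]. A call has 1 to 10 rows; each row is the pose to reach, as a shift and turn from the pose commanded when the call began, along the tool's axes at that moment; what a row does not reach only later rows make up. The controller multiplies each number of a shift by 0.25 m and each number of a turn by 90 degrees. A row lasts 1/10 s, in which the tool goes at most 50 mm and 8.59 degrees, less where a joint would pass 70% of its speed; a pose out of reach is approached as far as the arm can. A call with a number of a shift or a turn outside -1 to 1 is refused whole. A call with a gripper value outside its range is refused whole. OPENING is the closure, from 0 (fully open) to 1 (shut), set as the call begins (- or left out, the last holds). The fingers move at their own pace and stop on an object; the grip force is fixed at half the most. Time passes only in rows, so rows that repeat a pose let the fingers close. It gives the time, the measured TCP pose, the force and the opening at its end, in the units of the state.
- bot.observe(): the state, without advancing time (a new reading comes with each control period).
- imaging.snapshot(name): name is "scene" or "top" or "wrist"; returns a dict with "pixels" (420x560x3 uint8, red, green, blue), "fovy" (degrees; the focal length in pixels is half the picture's height over the tangent of half this angle, whatever the lens; pixels are square), "cx", "cy" (the principal point, pixels), "pose" (4x4, takes a point from camera to world coordinates). Camera axes: x right, y up, looking along -z (the intrinsics and any distortion apply to the point x, -y, -z); pixel columns grow to the right and rows downward; lengths in m; the calibration is good to about 2 mm. A picture is of the moment at which its call begins. There is no depth.
- bot.sign_off(): hands the job in, once; it reports no verdict.
Trained networks look in a picture, given as the dict that the camera call returned (one of the last four; its "shot" number tells which), for a name from the list of things; names that differ only in an ending like _2 or _b are one class to them, and where a whole thing is asked for, a point or a joint stands for the part that bears it (a point fixed in the world has none). Each returns a list of dicts, best first, with "confidence" (0 to 1); they miss things now and then, are a little off and sometimes report something else, mostly with a low value. They report only what shows in the picture. A call takes as long as a camera call.
- finder.outline_of(name, picture): "mask" (420x560 bool, what is visible of it) and "uv" ([column, row] in pixels, amid what is visible of it).
- finder.spot_point(name, picture): "uv" ([column, row] in pixels: a listed point, or the origin of a listed thing).
The state is a dict: "time_s": time; "q": joint angles; "joint_velocities": joint speeds; "effort": joint torques, N m; "tool_pos": TCP position; "eef_rot": TCP orientation; "ft_force": force on the tool from outside, world axes, zero at the start; "torque": the same for the moment, N m; "gripper_width": opening from 0.0 (shut) to 1.0 (fully open).
Only numpy, scipy, OpenCV 4.12 (cv2) and the standard library are available. Lean on these libraries where they do the work, as an engineer would, in place of code of your own. Each camera call takes 0.05 s, during which the arm holds its last target.

## Working session

There is one attempt and no reset: what is moved stays moved. The work goes in short steps, Python scripts to look and compute and a shell command to move; the robot and the scene stay as the last step left them, time stands still between calls to the robot, and variables do not carry over. Pictures are saved under pics/ and viewed, and the job is handed in when it is done.

```bash
mkdir -p pics; cat > h.py <<'E'
import numpy as np, cv2
from cell import bot, imaging, finder
def save(p,n): cv2.imwrite(f'pics/{n}.png',cv2.cvtColor(p['pixels'],cv2.COLOR_RGB2BGR))
def f(p): return 210/np.tan(np.radians(p['fovy'])/2)
def ray(p,uv):
    d=np.array([(uv[0]-p['cx'])/f(p),-(uv[1]-p['cy'])/f(p),-1.]); P=np.array(p['pose']); d=P[:3,:3]@d; return P[:3,3],d/np.linalg.norm(d)
def atz(p,uv,z):
    o,d=ray(p,uv); return o+d*(z-o[2])/d[2]
def proj(p,X):
    P=np.array(p['pose']); c=P[:3,:3].T@(np.array(X)-P[:3,3]); return np.array([p['cx']+f(p)*c[0]/-c[2],p['cy']-f(p)*c[1]/-c[2]])
E
python3 - <<'E'
from h import *
print(bot.observe(), bot.grip_point_offset)
for n in ['scene','top','wrist']:
    p=imaging.snapshot(n); save(p,n+'0'); print(n,{k:v for k,v in p.items() if k!='pixels'})
    for t in ['controller','plug_top','wing','iris_post','lens_box','adapter']:
        r=finder.spot_point(t,p)[:2]; print(t,[(np.round(a['uv'],1).tolist(),round(a['confidence'],2)) for a in r])
E
```

```text
{'time_s': 0.0, 'q': array([ 1.03590014e+00,  8.80107815e-02,  1.37230892e+00,  6.46917675e-06,
        1.68359118e+00, -1.03104417e-01]), 'joint_velocities': array([ 0.00208578,  0.00073622,  0.00030283,  0.00079382, -0.0014878 ,
        0.0007832 ]), 'effort': array([-8.34043874e-07, -3.51863194e+01, -3.13275576e+01,  4.30141938e-05,
        1.06246507e-02,  2.20027772e-06]), 'tool_pos': array([0.22991815, 0.49907751, 0.23008091]), 'eef_rot': array([-3.13928739e+00, -2.44992611e-04,  2.70980132e+00]), 'ft_force': array([ 0.10707976, -0.46888569,  0.0251925 ]), 'torque': array([-0.02669082, -0.05689196,  0.01785108]), 'gripper_width': 0.9992696797666022} 0.0187
scene {'fovy': 52.14631062124433, 'cx': 277.32032061280313, 'cy': 203.5797964386873, 'pose': array([[ 0.83054651,  0.19612975, -0.52127307,  0.14396938],
       [-0.55640107,  0.33370583, -0.76095878, -0.49163989],
       [ 0.0247052 ,  0.92204855,  0.38628502,  0.40560396],
       [ 0.        ,  0.        ,  0.        ,  1.        ]]), 'shot': 1}
controller [([264.6, 241.2], 0.66)]
plug_top [([229.7, 186.1], 0.69)]
wing [([2
[... 535 characters left out ...]
_top [([225.9, 210.5], 0.7)]
wing [([296.6, 223.8], 0.55)]
iris_post [([372.2, 193.9], 0.75), ([240.9, 169.8], 0.54)]
lens_box [([371.3, 228.1], 0.6)]
adapter [([241.6, 170.0], 0.72)]
wrist {'fovy': 67.57177388780997, 'cx': 282.33367959679816, 'cy': 209.16552589814904, 'pose': array([[ 4.17776888e-01, -8.60443720e-01, -2.91717460e-01,
         1.55172500e-01],
       [ 9.08549485e-01,  3.95461304e-01,  1.34715219e-01,
         5.33882725e-01],
       [-5.51896956e-04, -3.21320653e-01,  9.46970292e-01,
         3.74158196e-01],
       [ 0.00000000e+00,  0.00000000e+00,  0.00000000e+00,
         1.00000000e+00]]), 'shot': 3}
controller []
plug_top []
wing []
iris_post []
lens_box []
adapter []
```

View pics/scene0.png

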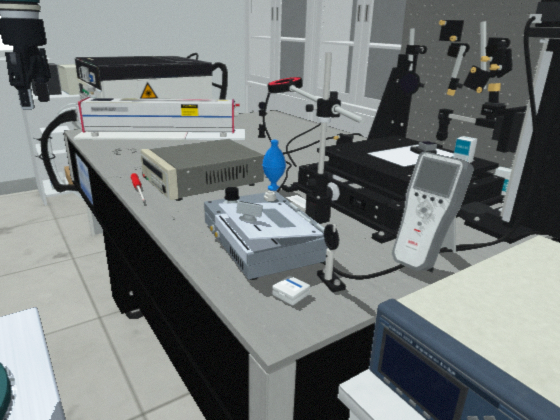

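View pics/top0.png

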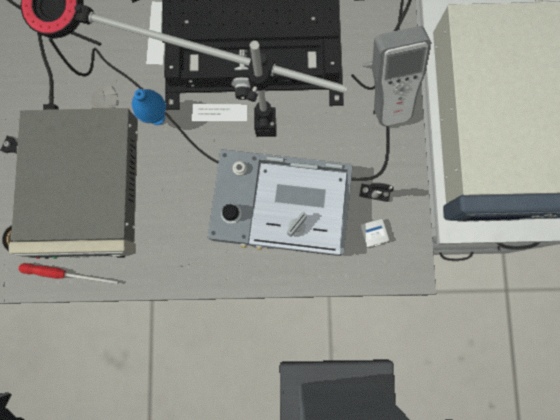

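```bash
python3 - <<'E'
import cv2
a=cv2.imread('pics/top0.png')[130:290,180:420]; cv2.imwrite('pics/top0z.png',cv2.resize(a,None,fx=3.3,fy=3.3,interpolation=cv2.INTER_CUBIC)[:600,:800])
E
```

```text
(no output)
```

View pics/top0z.png

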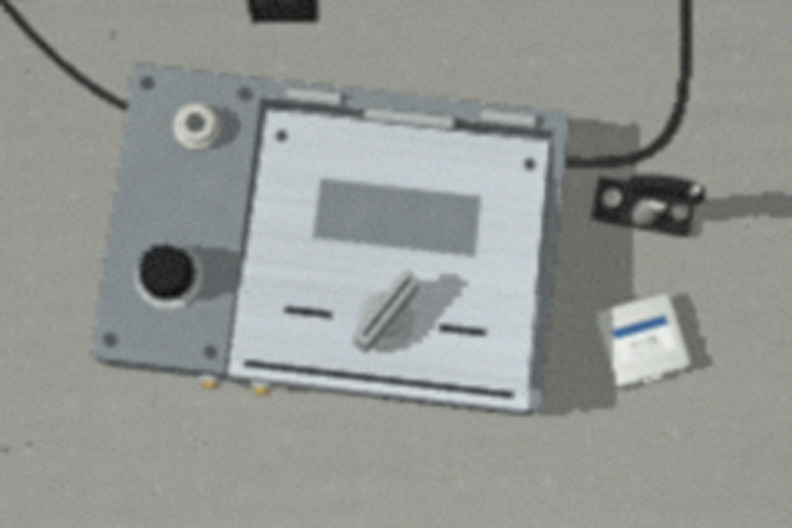

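```bash
cat > fit.py <<'E'
from h import *
from scipy.optimize import least_squares
P=imaging.snapshot('top'); S=imaging.snapshot('scene')
z=lambda u,v:(180+u/3.3,130+v/3.3)
C=[((85,125),z(135,65)),((-85,125),z(95,357)),((85,-125),z(567,112)),((-85,-125),z(530,410))]
def T(p,q):
    c,s=np.cos(p[2]),np.sin(p[2]); x,y,zz=np.array(q)/1000
    return np.array([p[0]+c*x-s*y,p[1]+s*x+c*y,zz])
pl=finder.spot_point('plug_top',P)[0]['uv']; 
def res(p):
    r=[proj(P,T(p,(*a,55)))-np.array(u) for a,u in C]
    r.append(proj(P,T(p,(-35,87,81+8.5)))-pl)
    return np.concatenate(r)
if __name__=='__main__':
    s=least_squares(res,[.45,.14,0],loss='soft_l1'); print('box',s.x,np.round(s.fun,1)); np.save('box.npy',s.x)
    def tri(n,a,b):
        (o1,d1),(o2,d2)=ray(P,a),ray(S,b)
        A=np.stack([d1,-d2],1); t=np.linalg.lstsq(A,o2-o1,rcond=None)[0]; X,Y=o1+d1*t[0],o2+d2*t[1]
        print(n,np.round((X+Y)/2,4),'gap',round(np.linalg.norm(X-Y),4))
    for n in ['plug_top','wing']:
        tri(n,finder.spot_point(n,P)[0]['uv'],finder.spot_point(n,S)[0]['uv'])
    print('plug model',T(s.x,(-35,87,89.5)),'wing model',T(s.x,(-45.8,-35,93.5)))
    # wing ends (ridge top, zoom px) at z .1015
    e=[atz(P,z(*u),.1015) for u in [(367,342),(411,278)]]; print(e); d=e[1]-e[0]; print('wing len',np.linalg.norm(d),'angle about z rel box y',np.arctan2(d[1],d[0])-np.pi/2-s.x[2])
    m=[atz(P,z(*u),.0717) for u in [(308,312),(463,330)]]; d=m[0]-m[1]; print('marks',np.arctan2(d[1],d[0])-np.pi/2, np.linalg.norm(d))
    r=finder.outline_of('wing',P); 
    for k in r[:2]:
        mk=k['mask']; pts=np.argwhere(mk)[:,::-1].astype(np.float32); print(k['confidence'],k['uv'],mk.sum(), cv2.minAreaRect(pts))
E
python3 fit.py; python3 -c "
import cv2
a=cv2.imread('pics/scene0.png')[165:315,190:350]; cv2.imwrite('pics/scene0z.png',cv2.resize(a,None,fx=4,fy=4,interpolation=cv2.INTER_CUBIC))"
```

```text
box [ 0.55527953  0.15353503 -0.13891148] [-0.4 -0.9 -1.2  0.1  1.  -0.2  3.2  0.2 -0.6  0.5]
plug_top [0.5332 0.244  0.0879] gap 0.0014
wing [0.5045 0.1255 0.0975] gap 0.005
plug model [0.53266314 0.24454327 0.0895    ] wing model [0.50507442 0.12521388 0.0935    ]
[array([0.48857162, 0.13643125, 0.1015    ]), array([0.5221328, 0.1123241, 0.1015   ])]
wing len 0.041322000066356515 angle about z rel box y -2.054790307406621
marks -0.13769450926827376 0.08505499819419934
0.51 [298.1, 225.4] 348 ((296.5, 224.0), (24.0, 19.0), 90.0)
```

View pics/scene0z.png

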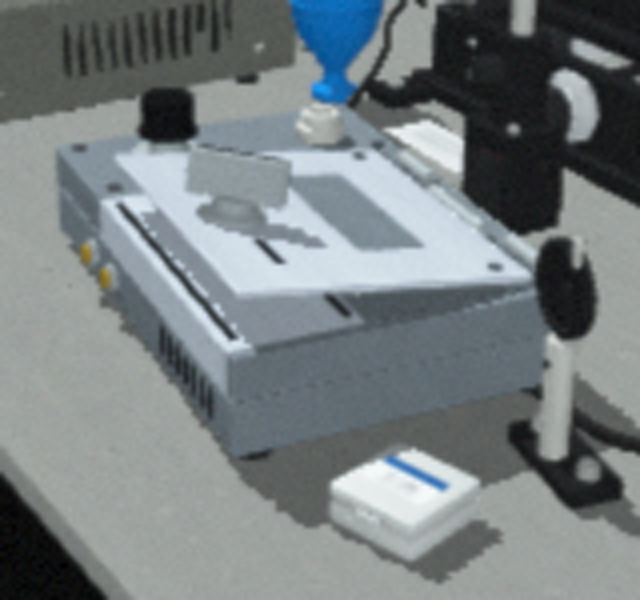

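```bash
cat > plan.py <<'E'
from h import *
from scipy.spatial.transform import Rotation as Ro
def cur():
    s=bot.observe(); return np.array(s['tool_pos']),Ro.from_euler('xyz',s['eef_rot'])
def row(p,R,p0=None,R0=None):
    if p0 is None: p0,R0=cur()
    d=R0.inv().apply(np.array(p)-p0)/.25; w=(R0.inv()*R).as_rotvec()/(np.pi/2)
    return dict(zip(['x','y','z','wx','wy','wz'],np.round(np.r_[d,w],3).tolist()))
def tool(n,xd): # tool z=-n, tool x along xd
    z=-np.array(n)/np.linalg.norm(n); x=xd-z*np.dot(xd,z); x/=np.linalg.norm(x); return Ro.from_matrix(np.stack([x,np.cross(z,x),z],1))
bx=np.load('box.npy'); c,s=np.cos(bx[2]),np.sin(bx[2]); X=np.array([c,s,0]); Y=np.array([-s,c,0]); Z=np.array([0,0,1.])
N=np.cos(.14)*Z+np.sin(.14)*X; XP=np.cos(.14)*X-np.sin(.14)*Z
W0=np.array([.5048,.1253,.0945])
def wingR(phi): return tool(N,np.cos(phi)*Y-np.sin(phi)*XP)
E
python3 - <<'E'
from plan import *
p0,R0=cur(); D=tool(Z,np.array([np.cos(2.71),np.sin(2.71),0]))
print(row([.533,.244,.2],D)); print(row([.533,.244,.1],D)); print(row([.533,.244,.078],D))
E
```

```text
{'x': -1.528, 'y': -0.421, 'z': 0.125, 'wx': 0.0, 'wy': 0.0, 'wz': -0.0}
{'x': -1.528, 'y': -0.421, 'z': 0.525, 'wx': 0.0, 'wy': 0.0, 'wz': -0.0}
{'x': -1.528, 'y': -0.421, 'z': 0.613, 'wx': 0.0, 'wy': 0.0, 'wz': -0.0}
```

```bash
python3 -m pendant '[{"x":-0.2,"y":-0.05,"z":0},{"x":-0.4,"y":-0.1,"z":0.0},{"x":-0.6,"y":-0.16,"z":0.05},{"x":-0.8,"y":-0.22,"z":0.1},{"x":-0.95,"y":-0.26,"z":0.12},{"x":-0.95,"y":-0.26,"z":0.12}]' 1
python3 - <<'E'
from plan import *
D=tool(Z,np.array([np.cos(2.71),np.sin(2.71),0]))
for z in (.15,.1,.078): print(row([.533,.244,z],D))
E
```

```text
{'x': -1.528, 'y': -0.421, 'z': 0.325, 'wx': 0.0, 'wy': 0.0, 'wz': -0.0}
{'x': -1.528, 'y': -0.421, 'z': 0.525, 'wx': 0.0, 'wy': 0.0, 'wz': -0.0}
{'x': -1.528, 'y': -0.421, 'z': 0.613, 'wx': 0.0, 'wy': 0.0, 'wz': -0.0}$[0]: bad value
```

```bash
python3 -m pendant '[{"x":-0.2,"y":-0.05,"z":0.0,"wx":0,"wy":0,"wz":0},{"x":-0.4,"y":-0.1,"z":0.0,"wx":0,"wy":0,"wz":0},{"x":-0.6,"y":-0.16,"z":0.05,"wx":0,"wy":0,"wz":0},{"x":-0.8,"y":-0.22,"z":0.1,"wx":0,"wy":0,"wz":0},{"x":-0.95,"y":-0.26,"z":0.12,"wx":0,"wy":0,"wz":0},{"x":-0.95,"y":-0.26,"z":0.12,"wx":0,"wy":0,"wz":0}]' 1
python3 - <<'E'
from plan import *
D=tool(Z,np.array([np.cos(2.71),np.sin(2.71),0]))
for z in (.15,.1,.078): print(row([.533,.244,z],D))
E
```

```text
time_s: 2.05
tool_pos: [0.4222, 0.3366, 0.1995]
eef_rot: [-3.138, 0.001, 2.702]
ft_force: [0.2, 0.2, 0.1]
gripper_width: 0.005
{'x': -0.559, 'y': -0.146, 'z': 0.199, 'wx': -0.002, 'wy': 0.001, 'wz': -0.005}
{'x': -0.558, 'y': -0.145, 'z': 0.399, 'wx': -0.002, 'wy': 0.001, 'wz': -0.005}
{'x': -0.558, 'y': -0.145, 'z': 0.487, 'wx': -0.002, 'wy': 0.001, 'wz': -0.005}
```

```bash
python3 -m pendant '[{"x":-0.2,"y":-0.05,"z":0.05,"wx":0,"wy":0,"wz":0},{"x":-0.4,"y":-0.1,"z":0.1,"wx":0,"wy":0,"wz":0},{"x":-0.558,"y":-0.145,"z":0.2,"wx":0,"wy":0,"wz":0},{"x":-0.558,"y":-0.145,"z":0.32,"wx":0,"wy":0,"wz":0},{"x":-0.558,"y":-0.145,"z":0.36,"wx":0,"wy":0,"wz":0},{"x":-0.558,"y":-0.145,"z":0.36,"wx":0,"wy":0,"wz":0}]' 
python3 - <<'E'
from plan import *
for n in ['scene','wrist']:
    p=imaging.snapshot(n); save(p,n+'1')
    if n=='scene': cv2.imwrite('pics/s1z.png',cv2.resize(cv2.cvtColor(p['pixels'],4)[100:250,180:340],None,fx=4,fy=4))
print(cur()[0])
E
```

```text
time_s: 2.65
tool_pos: [0.5283, 0.2501, 0.1091]
eef_rot: [-3.139, -0.004, 2.71]
ft_force: [0.1, -0.5, -0.0]
gripper_width: 0.001
[0.5300259  0.25116225 0.11272179]
```

View pics/s1z.png

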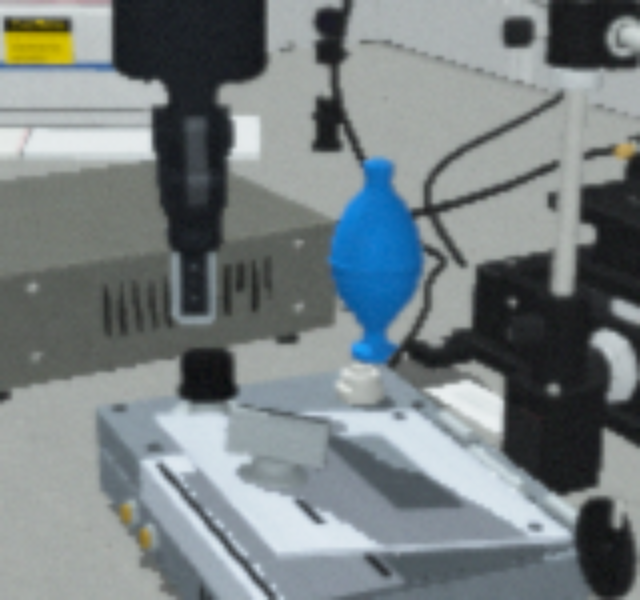

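View pics/wrist1.png

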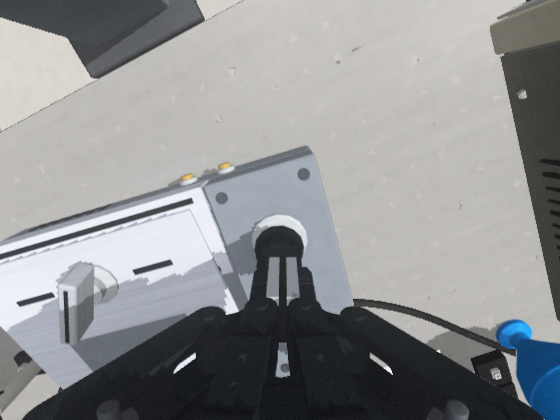

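```bash
python3 - <<'E'
from plan import *
p=imaging.snapshot('wrist')
print(cur()[0], proj(p,[.533,.244,.0895]), proj(p,cur()[0]),finder.spot_point('plug_top',p)[:1],finder.spot_point('wing',p)[:1],proj(p,W0))
u=finder.spot_point('plug_top',p)
if u: print(atz(p,u[0]['uv'],.0895))
D=tool(Z,np.array([np.cos(2.71),np.sin(2.71),0]))
for z in (.095,.078): print(row([.533,.244,z],D))
E
```

```text
[0.53049267 0.25132034 0.11353522] [273.72877564 260.18098796] [283.39828364 273.19230004] [{'uv': [279.3, 259.1], 'confidence': 0.87}] [{'uv': [71.6, 304.7], 'confidence': 0.68}] [ 74.46336631 299.63295931]
[0.53372397 0.24729293 0.0895    ]
{'x': -0.02, 'y': -0.022, 'z': 0.074, 'wx': 0.002, 'wy': 0.002, 'wz': 0.001}
{'x': -0.02, 'y': -0.022, 'z': 0.142, 'wx': 0.002, 'wy': 0.002, 'wz': 0.001}
```

```bash
python3 -m pendant '[{"x":-0.02,"y":-0.02,"z":0.04,"wx":0,"wy":0,"wz":0},{"x":-0.02,"y":-0.02,"z":0.08,"wx":0,"wy":0,"wz":0},{"x":-0.02,"y":-0.02,"z":0.1,"wx":0,"wy":0,"wz":0},{"x":-0.02,"y":-0.02,"z":0.11,"wx":0,"wy":0,"wz":0},{"x":-0.02,"y":-0.02,"z":0.12,"wx":0,"wy":0,"wz":0},{"x":-0.02,"y":-0.02,"z":0.12,"wx":0,"wy":0,"wz":0},{"x":-0.02,"y":-0.02,"z":0.12,"wx":0,"wy":0,"wz":0}]'
```

```text
time_s: 3.65
tool_pos: [0.5326, 0.2432, 0.0811]
eef_rot: [-3.142, -0.0, 2.71]
ft_force: [0.4, -0.7, 1.1]
gripper_width: -0.002
```

```bash
python3 -m pendant '[{"x":0,"y":0,"z":0.006,"wx":0,"wy":0,"wz":0},{"x":0,"y":0,"z":0.012,"wx":0,"wy":0,"wz":0},{"x":0,"y":0,"z":0.012,"wx":0,"wy":0,"wz":0},{"x":0,"y":0,"z":0.012,"wx":0,"wy":0,"wz":0}]'
```

```text
time_s: 4.05
tool_pos: [0.5327, 0.2432, 0.081]
eef_rot: [3.141, 0.001, 2.71]
ft_force: [-3.0, -2.9, 10.9]
gripper_width: -0.002
```

```bash
python3 -m pendant '[{"x":0,"y":0,"z":0.008,"wx":0,"wy":0,"wz":0},{"x":0,"y":0,"z":0.012,"wx":0,"wy":0,"wz":0},{"x":0,"y":0,"z":0.012,"wx":0,"wy":0,"wz":0}]'
python3 - <<'E'
from plan import *
p=imaging.snapshot('scene'); save(p,'s2')
cv2.imwrite('pics/s2z.png',cv2.resize(cv2.cvtColor(p['pixels'],4)[140:250,190:300],None,fx=5,fy=5))
E
```

```text
time_s: 4.35
tool_pos: [0.5328, 0.2433, 0.0809]
eef_rot: [3.14, 0.002, 2.71]
ft_force: [-8.2, -4.8, 22.5]
gripper_width: 0.0
```

View pics/s2z.png

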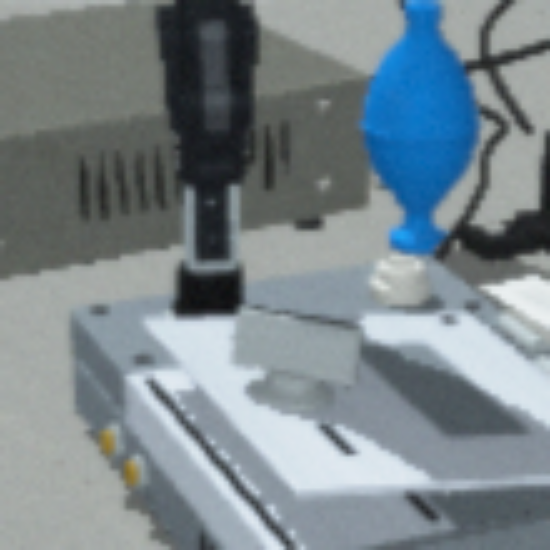

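The plug is down: its top reads 81 mm at a hard stop of about 22 N. Next I lift off.

```bash
python3 -m pendant '[{"x":0,"y":0,"z":-0.1,"wx":0,"wy":0,"wz":0},{"x":0,"y":0,"z":-0.25,"wx":0,"wy":0,"wz":0},{"x":0,"y":0,"z":-0.36,"wx":0,"wy":0,"wz":0},{"x":0,"y":0,"z":-0.36,"wx":0,"wy":0,"wz":0},{"x":0,"y":0,"z":-0.36,"wx":0,"wy":0,"wz":0}]' 
python3 - <<'E'
from plan import *
phi=1.087
for h in (.065,.0):
    print(row(W0+N*h-N*.013,wingR(phi)))
E
```

```text
time_s: 4.9
tool_pos: [0.5325, 0.2435, 0.1653]
eef_rot: [3.141, -0.0, 2.71]
ft_force: [-0.3, -0.1, 0.3]
gripper_width: -0.004
{'x': -0.125, 'y': -0.468, 'z': 0.077, 'wx': 0.034, 'wy': 0.082, 'wz': 0.122}
{'x': -0.09, 'y': -0.478, 'z': 0.334, 'wx': 0.034, 'wy': 0.082, 'wz': 0.122}
```

```bash
python3 -m pendant '[{"x":-0.04,"y":-0.15,"z":0.0,"wx":0.01,"wy":0.02,"wz":0.03},{"x":-0.08,"y":-0.3,"z":0.03,"wx":0.02,"wy":0.05,"wz":0.08},{"x":-0.125,"y":-0.468,"z":0.077,"wx":0.034,"wy":0.082,"wz":0.122},{"x":-0.125,"y":-0.468,"z":0.077,"wx":0.034,"wy":0.082,"wz":0.122},{"x":-0.125,"y":-0.468,"z":0.077,"wx":0.034,"wy":0.082,"wz":0.122},{"x":-0.125,"y":-0.468,"z":0.077,"wx":0.034,"wy":0.082,"wz":0.122}]' 0.4
python3 - <<'E'
from plan import *
p=imaging.snapshot('wrist'); save(p,'w2'); print(cur()[0],W0+N*.052,cur()[1].as_euler('xyz'),wingR(1.087).as_euler('xyz'))
q=finder.spot_point('wing',p); print(q[:1],proj(p,W0)); 
for z in (.091,.0945): print(atz(p,q[0]['uv'],z)) if q else 0
t=imaging.snapshot('top'); save(t,'t2'); r=finder.spot_point('plug_top',t); print(r[:1])
E
```

```text
time_s: 5.5
tool_pos: [0.5115, 0.1246, 0.145]
eef_rot: [-3.075, -0.125, 2.515]
ft_force: [-0.4, -0.4, -0.3]
gripper_width: 0.6
[0.51173119 0.12493865 0.14553555] [0.51198634 0.12429526 0.14599123] [-3.07589017 -0.12375864  2.51553052] [-3.07613744 -0.12384485  2.51482507]
[{'uv': [284.4, 236.1], 'confidence': 0.82}] [282.6804494 233.4875995]
[0.50765818 0.12443095 0.091     ]
[0.50693245 0.12520231 0.0945    ]
[{'uv': [228.3, 212.5], 'confidence': 0.81}]
```

View pics/w2.png

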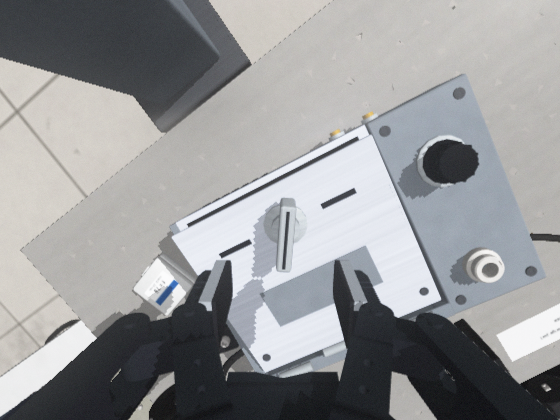

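```bash
python3 - <<'E'
from plan import *
W=np.array([.506,.1252,.094])
for h in (.02,.0): print(row(W+N*h-N*.016,wingR(1.087)))
E
```

```text
{'x': -0.006, 'y': 0.0, 'z': 0.194, 'wx': 0.0, 'wy': 0.001, 'wz': 0.001}
{'x': -0.006, 'y': 0.0, 'z': 0.274, 'wx': 0.0, 'wy': 0.001, 'wz': 0.001}
```

```bash
python3 -m pendant '[{"x":-0.006,"y":0,"z":0.1,"wx":0,"wy":0,"wz":0},{"x":-0.006,"y":0,"z":0.2,"wx":0,"wy":0,"wz":0},{"x":-0.006,"y":0,"z":0.25,"wx":0,"wy":0,"wz":0},{"x":-0.006,"y":0,"z":0.272,"wx":0,"wy":0,"wz":0},{"x":-0.006,"y":0,"z":0.272,"wx":0,"wy":0,"wz":0},{"x":-0.006,"y":0,"z":0.272,"wx":0,"wy":0,"wz":0}]' 
python3 - <<'E'
from plan import *
p=imaging.snapshot('wrist'); save(p,'w3'); print(cur()[0])
E
```

```text
time_s: 6.3
tool_pos: [0.5048, 0.1245, 0.0797]
eef_rot: [-3.077, -0.121, 2.514]
ft_force: [-0.2, 0.0, -0.5]
gripper_width: 0.602
[0.5050112  0.12443922 0.07993591]
```

View pics/w3.png

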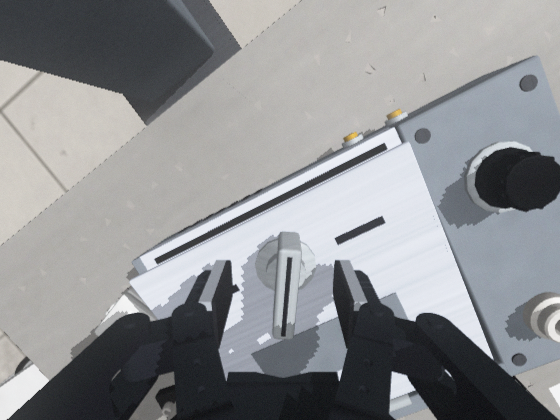

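```bash
python3 -m pendant '[{"x":0,"y":0,"z":0,"wx":0,"wy":0,"wz":0},{"x":0,"y":0,"z":0,"wx":0,"wy":0,"wz":0},{"x":0,"y":0,"z":0,"wx":0,"wy":0,"wz":0},{"x":0,"y":0,"z":0,"wx":0,"wy":0,"wz":0},{"x":0,"y":0,"z":0,"wx":0,"wy":0,"wz":0},{"x":0,"y":0,"z":0,"wx":0,"wy":0,"wz":0},{"x":0,"y":0,"z":0,"wx":0,"wy":0,"wz":0}]' 1
python3 - <<'E'
from plan import *
p=imaging.snapshot('wrist'); save(p,'w4'); print(bot.observe()['torque'])
R=cur()[1]; x=R.as_matrix()[:,0]; print('phi tool', np.arctan2(-x@XP,x@Y), 'z lean', R.as_matrix()[:,2],-N)
E
```

```text
time_s: 7.05
tool_pos: [0.5056, 0.1256, 0.0798]
eef_rot: [-3.081, -0.121, 2.514]
ft_force: [3.4, 4.8, 1.5]
gripper_width: 0.186
[ 0.70794801 -0.50709761 -0.10342735]
phi tool 1.0864873453875856 z lean [-0.13297798  0.02158737 -0.99088387] [-0.13819894  0.01932186 -0.990216  ]
```

View pics/w4.png

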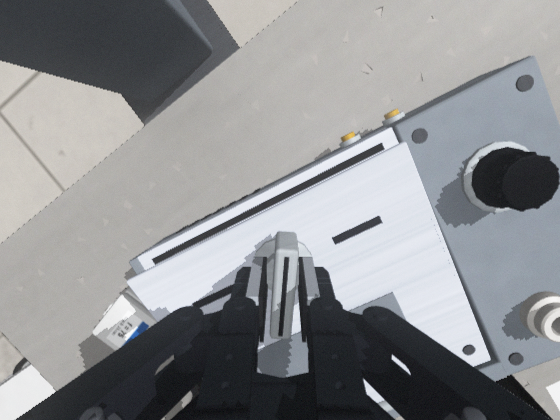

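```bash
python3 -m pendant '[{"x":0,"y":0.005,"z":0,"wx":0,"wy":0,"wz":0.05},{"x":0,"y":0.005,"z":0,"wx":0,"wy":0,"wz":0.13},{"x":0,"y":0.005,"z":0,"wx":0,"wy":0,"wz":0.21},{"x":0,"y":0.005,"z":0,"wx":0,"wy":0,"wz":0.29},{"x":0,"y":0.005,"z":0,"wx":0,"wy":0,"wz":0.35},{"x":0,"y":0.005,"z":0,"wx":0,"wy":0,"wz":0.35},{"x":0,"y":0.005,"z":0,"wx":0,"wy":0,"wz":0.35}]' 
python3 - <<'E'
from plan import *
p=imaging.snapshot('scene'); save(p,'s5'); print(bot.observe()['torque'])
cv2.imwrite('pics/s5z.png',cv2.resize(cv2.cvtColor(p['pixels'],4)[140:260,190:330],None,fx=5,fy=5))
R=cur()[1]; x=R.as_matrix()[:,0]; print('phi tool', np.arctan2(-x@XP,x@Y), 'z lean', R.as_matrix()[:,2],-N)
E
```

```text
time_s: 7.8
tool_pos: [0.5047, 0.1249, 0.0798]
eef_rot: [-3.021, -0.07, 1.964]
ft_force: [-0.8, 0.5, 6.0]
gripper_width: 0.191
[ 0.01581654  0.22069224 -0.08718663]
phi tool 0.5359079987184647 z lean [-0.1372571   0.01802707 -0.9903714 ] [-0.13819894  0.01932186 -0.990216  ]
```

View pics/s5z.png

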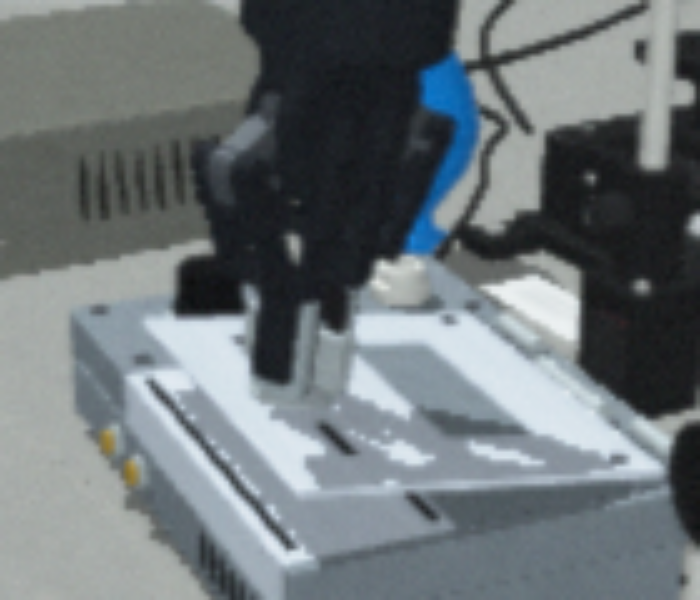

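```bash
python3 -m pendant '[{"x":0,"y":0,"z":-0.004,"wx":0,"wy":0,"wz":0.06},{"x":0,"y":0,"z":-0.004,"wx":0,"wy":0,"wz":0.14},{"x":0,"y":0,"z":-0.004,"wx":0,"wy":0,"wz":0.22},{"x":0,"y":0,"z":-0.004,"wx":0,"wy":0,"wz":0.3},{"x":0,"y":0,"z":-0.004,"wx":0,"wy":0,"wz":0.34},{"x":0,"y":0,"z":-0.004,"wx":0,"wy":0,"wz":0.34},{"x":0,"y":0,"z":-0.004,"wx":0,"wy":0,"wz":0.34}]' 
python3 - <<'E'
from plan import *
p=imaging.snapshot('wrist'); save(p,'w6'); print(bot.observe()['torque'])
R=cur()[1]; x=R.as_matrix()[:,0]; print('phi tool', np.arctan2(-x@XP,x@Y), 'z lean', R.as_matrix()[:,2],-N)
E
```

```text
time_s: 8.55
tool_pos: [0.5036, 0.1247, 0.08]
eef_rot: [-3.0, 0.002, 1.436]
ft_force: [-5.1, -1.1, 4.3]
gripper_width: 0.185
[-0.13206317  0.89135638 -0.04586342]
phi tool 0.0034718791014976495 z lean [-0.14046278  0.01764594 -0.9899287 ] [-0.13819894  0.01932186 -0.990216  ]
```

View pics/w6.png

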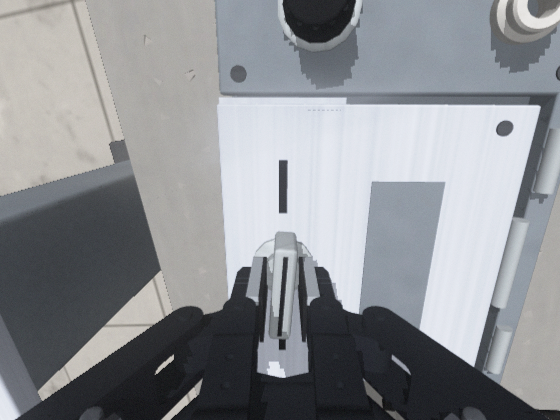

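```bash
python3 -m pendant '[{"x":0,"y":0,"z":0,"wx":0,"wy":0,"wz":0},{"x":0,"y":0,"z":0,"wx":0,"wy":0,"wz":0},{"x":0,"y":0,"z":0,"wx":0,"wy":0,"wz":0},{"x":0,"y":0,"z":0,"wx":0,"wy":0,"wz":0},{"x":0,"y":0,"z":-0.15,"wx":0,"wy":0,"wz":0},{"x":0,"y":0,"z":-0.28,"wx":0,"wy":0,"wz":0},{"x":0,"y":0,"z":-0.28,"wx":0,"wy":0,"wz":0},{"x":0,"y":0,"z":-0.28,"wx":0,"wy":0,"wz":0}]' 0.4
python3 - <<'E'
from plan import *
p=imaging.snapshot('wrist'); save(p,'w7'); print(bot.observe()['ft_force'],cur()[0])
cv2.imwrite('pics/w7z.png',cv2.resize(cv2.cvtColor(p['pixels'],4)[130:330,190:390],None,fx=3,fy=3))
t=imaging.snapshot('top'); save(t,'t7')
E
```

```text
time_s: 9.4
tool_pos: [0.5152, 0.124, 0.1496]
eef_rot: [-3.005, -0.0, 1.434]
ft_force: [0.2, -0.4, 0.8]
gripper_width: 0.599
[ 0.07679184  0.87767261 -1.02611462] [0.51423257 0.12387156 0.14826615]
```

View pics/w7z.png

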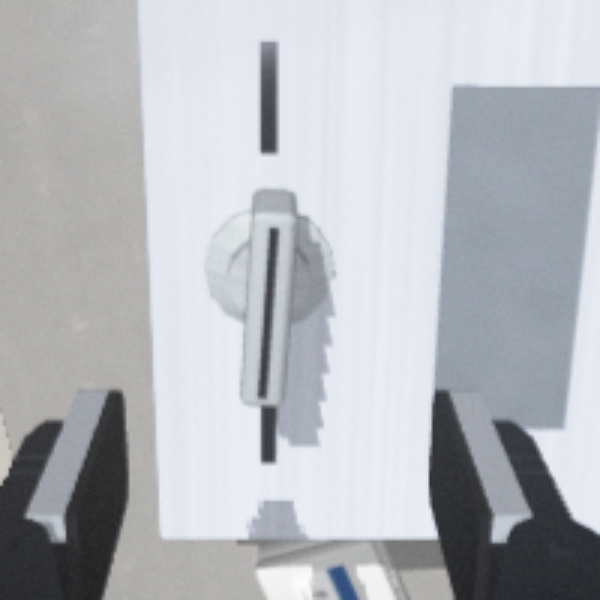

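```bash
python3 -m pendant '[{"x":0,"y":0,"z":0.12,"wx":0,"wy":0,"wz":0},{"x":0,"y":0.0,"z":0.24,"wx":0,"wy":0,"wz":0},{"x":0,"y":0,"z":0.27,"wx":0,"wy":0,"wz":0},{"x":0,"y":0,"z":0.27,"wx":0,"wy":0,"wz":0}]' 0.4
python3 -m pendant '[{"x":0,"y":0,"z":0,"wx":0,"wy":0,"wz":0},{"x":0,"y":0,"z":0,"wx":0,"wy":0,"wz":0},{"x":0,"y":0,"z":0,"wx":0,"wy":0,"wz":0},{"x":0,"y":0,"z":0,"wx":0,"wy":0,"wz":0},{"x":0,"y":0,"z":0,"wx":0,"wy":0,"wz":0},{"x":0,"y":0,"z":0,"wx":0,"wy":0,"wz":0},{"x":0,"y":0,"z":0,"wx":0,"wy":0,"wz":0}]' 1
python3 - <<'E'
from plan import *
p=imaging.snapshot('wrist'); save(p,'w8'); print(bot.observe()['torque'])
R=cur()[1]; x=R.as_matrix()[:,0]; print('phi tool', np.arctan2(-x@XP,x@Y))
cv2.imwrite('pics/w8z.png',cv2.resize(cv2.cvtColor(p['pixels'],4)[150:350,190:390],None,fx=3,fy=3))
E
```

```text
time_s: 9.9
tool_pos: [0.5031, 0.125, 0.0794]
eef_rot: [-2.997, 0.002, 1.434]
ft_force: [-0.3, -0.7, 0.1]
gripper_width: 0.6
time_s: 10.6
tool_pos: [0.5043, 0.1255, 0.0849]
eef_rot: [-3.001, -0.0, 1.435]
ft_force: [-7.8, 0.2, 7.8]
gripper_width: 0.1
[-0.02659676  1.29405703  0.04621797]
phi tool 0.0027687267911107242
```

View pics/w8z.png

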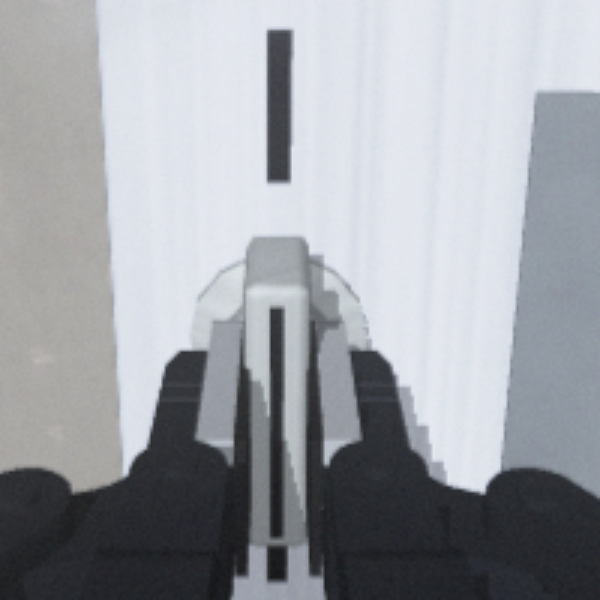

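```bash
python3 -m pendant '[{"x":0,"y":-0.006,"z":-0.004,"wx":0,"wy":0,"wz":0},{"x":0,"y":-0.006,"z":-0.004,"wx":0,"wy":0,"wz":0}]' 1
python3 -m pendant '[{"x":0,"y":0,"z":0,"wx":0,"wy":0,"wz":0},{"x":0,"y":0,"z":0,"wx":0,"wy":0,"wz":0},{"x":0,"y":0,"z":0,"wx":0,"wy":0,"wz":0},{"x":0,"y":0,"z":-0.12,"wx":0,"wy":0,"wz":0},{"x":0,"y":0,"z":-0.26,"wx":0,"wy":0,"wz":0},{"x":0,"y":0,"z":-0.26,"wx":0,"wy":0,"wz":0},{"x":0,"y":0,"z":-0.26,"wx":0,"wy":0,"wz":0}]' 0.4
python3 - <<'E'
from plan import *
p=imaging.snapshot('wrist'); save(p,'w9'); print(finder.spot_point('wing',p)[:1])
q=finder.spot_point('wing',p)
if q: print(atz(p,q[0]['uv'],.094))
cv2.imwrite('pics/w9z.png',cv2.resize(cv2.cvtColor(p['pixels'],4)[130:330,190:390],None,fx=3,fy=3))
t=imaging.snapshot('scene'); cv2.imwrite('pics/s9z.png',cv2.resize(cv2.cvtColor(t['pixels'],4)[140:320,190:350],None,fx=3,fy=3))
E
```

```text
time_s: 10.85
tool_pos: [0.5043, 0.1255, 0.0855]
eef_rot: [-3.005, -0.0, 1.434]
ft_force: [-3.8, -0.7, 5.7]
gripper_width: 0.099
time_s: 11.55
tool_pos: [0.5133, 0.1242, 0.1481]
eef_rot: [-3.004, -0.0, 1.434]
ft_force: [-0.3, -0.2, 0.1]
gripper_width: 0.602
[{'uv': [283.9, 233.6], 'confidence': 0.85}]
[0.50678656 0.12287946 0.094     ]
```

View pics/w9z.png

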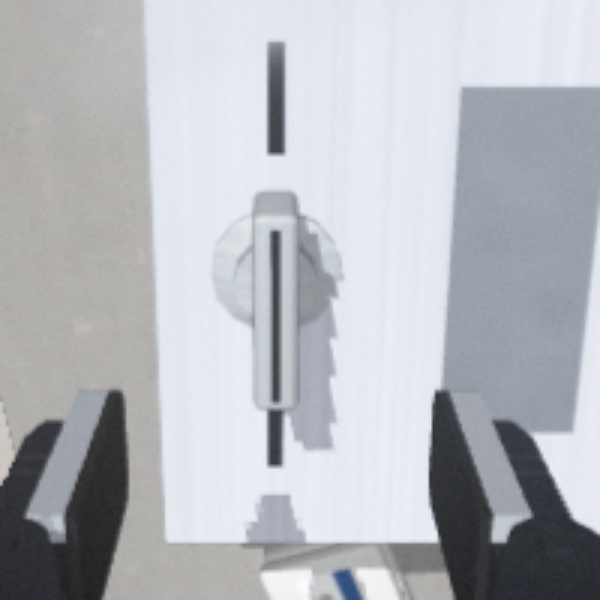

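View pics/s9z.png

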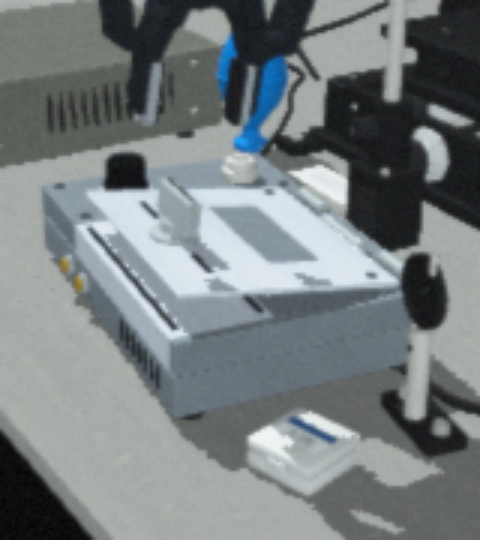

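```bash
python3 - <<'E'
from plan import *
B=lambda x,y,z: bx[0]*np.array([1,0,0])+bx[1]*np.array([0,1,0])+x/1e3*X+y/1e3*Y+z/1e3*Z
D=tool(Z,Y)
for x,z in [(-46,120),(-46,104),(-48,95),(-50,88),(-50,82),(-50,80)]: print(B(x,-35,z),row(B(x,-35,z),D))
E
```

```text
[0.50487635 0.12524157 0.12      ] {'x': 0.001, 'y': -0.013, 'z': 0.106, 'wx': -0.091, 'wy': 0.001, 'wz': 0.001}
[0.50487635 0.12524157 0.104     ] {'x': 0.001, 'y': -0.004, 'z': 0.169, 'wx': -0.091, 'wy': 0.001, 'wz': 0.001}
[0.50289562 0.1255185  0.095     ] {'x': 0.001, 'y': -0.006, 'z': 0.206, 'wx': -0.091, 'wy': 0.001, 'wz': 0.001}
[0.50091488 0.12579543 0.088     ] {'x': 0.001, 'y': -0.01, 'z': 0.235, 'wx': -0.091, 'wy': 0.001, 'wz': 0.001}
[0.50091488 0.12579543 0.082     ] {'x': 0.001, 'y': -0.007, 'z': 0.258, 'wx': -0.091, 'wy': 0.001, 'wz': 0.001}
[0.50091488 0.12579543 0.08      ] {'x': 0.001, 'y': -0.006, 'z': 0.266, 'wx': -0.091, 'wy': 0.001, 'wz': 0.001}
```

```bash
python3 -m pendant '[{"x":0,"y":0,"z":0,"wx":-0.04,"wy":0,"wz":0},{"x":0,"y":-0.01,"z":0.05,"wx":-0.09,"wy":0,"wz":0},{"x":0,"y":-0.013,"z":0.05,"wx":-0.09,"wy":0,"wz":0},{"x":0,"y":-0.013,"z":0.05,"wx":-0.09,"wy":0,"wz":0},{"x":0,"y":-0.013,"z":0.08,"wx":-0.09,"wy":0,"wz":0},{"x":0,"y":-0.013,"z":0.106,"wx":-0.09,"wy":0,"wz":0},{"x":0,"y":-0.013,"z":0.106,"wx":-0.09,"wy":0,"wz":0},{"x":0,"y":-0.013,"z":0.106,"wx":-0.09,"wy":0,"wz":0}]' 1
python3 - <<'E'
from plan import *
B=lambda x,y,z: bx[0]*np.array([1,0,0])+bx[1]*np.array([0,1,0])+x/1e3*X+y/1e3*Y+z/1e3*Z
p=imaging.snapshot('wrist'); save(p,'w10');t=imaging.snapshot('scene'); cv2.imwrite('pics/s10z.png',cv2.resize(cv2.cvtColor(t['pixels'],4)[140:320,190:350],None,fx=3,fy=3))
D=tool(Z,Y)
for x,z in [(-46,104),(-48,95),(-50,88),(-50,82),(-50,80)]: print(row(B(x,-35,z),D))
E
```

```text
time_s: 12.55
tool_pos: [0.5061, 0.125, 0.1213]
eef_rot: [3.14, 0.0, 1.434]
ft_force: [-0.4, 0.2, 0.2]
gripper_width: 0.003
{'x': 0.0, 'y': -0.006, 'z': 0.071, 'wx': 0.001, 'wy': 0.0, 'wz': 0.001}
{'x': 0.0, 'y': -0.014, 'z': 0.107, 'wx': 0.001, 'wy': 0.0, 'wz': 0.001}
{'x': 0.0, 'y': -0.022, 'z': 0.135, 'wx': 0.001, 'wy': 0.0, 'wz': 0.001}
{'x': 0.0, 'y': -0.022, 'z': 0.159, 'wx': 0.001, 'wy': 0.0, 'wz': 0.001}
{'x': 0.0, 'y': -0.022, 'z': 0.167, 'wx': 0.001, 'wy': 0.0, 'wz': 0.001}
```

View pics/w10.png

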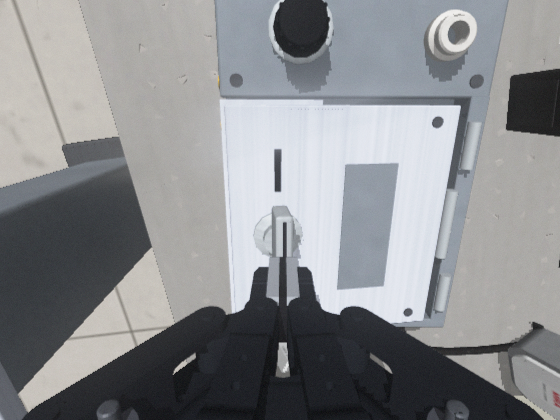

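View pics/s10z.png

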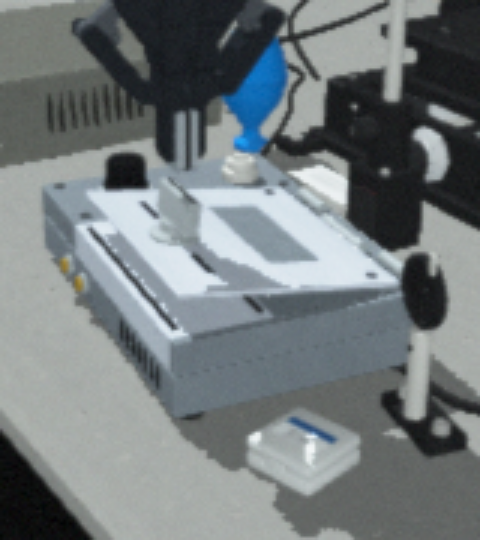

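The closed fingertips are above the wing, and the wing is in line with the marks. Now I press it down along the hinge arc.

```bash
python3 -m pendant '[{"x":0,"y":-0.006,"z":0.05,"wx":0,"wy":0,"wz":0},{"x":0,"y":-0.006,"z":0.075,"wx":0,"wy":0,"wz":0},{"x":0,"y":-0.01,"z":0.09,"wx":0,"wy":0,"wz":0},{"x":0,"y":-0.014,"z":0.105,"wx":0,"wy":0,"wz":0},{"x":0,"y":-0.018,"z":0.12,"wx":0,"wy":0,"wz":0},{"x":0,"y":-0.022,"z":0.135,"wx":0,"wy":0,"wz":0},{"x":0,"y":-0.022,"z":0.14,"wx":0,"wy":0,"wz":0},{"x":0,"y":-0.022,"z":0.14,"wx":0,"wy":0,"wz":0},{"x":0,"y":-0.022,"z":0.14,"wx":0,"wy":0,"wz":0}]' 1
```

```text
time_s: 13.55
tool_pos: [0.4993, 0.1262, 0.0888]
eef_rot: [3.141, -0.0, 1.434]
ft_force: [-7.4, -0.4, 14.2]
gripper_width: 0.001
```

```bash
python3 -m pendant '[{"x":0,"y":0.003,"z":0.006,"wx":0,"wy":0,"wz":0},{"x":0,"y":0.005,"z":0.012,"wx":0,"wy":0,"wz":0},{"x":0,"y":0.005,"z":0.012,"wx":0,"wy":0,"wz":0},{"x":0,"y":0.005,"z":0.012,"wx":0,"wy":0,"wz":0}]' 1
python3 - <<'E'
from plan import *
t=imaging.snapshot('scene'); cv2.imwrite('pics/s11z.png',cv2.resize(cv2.cvtColor(t['pixels'],4)[160:290,190:350],None,fx=5,fy=4.6)[:600])
E
```

```text
time_s: 13.95
tool_pos: [0.4996, 0.1262, 0.0885]
eef_rot: [-3.14, 0.0, 1.435]
ft_force: [-16.4, -1.6, 27.0]
gripper_width: 0.001
```

View pics/s11z.png

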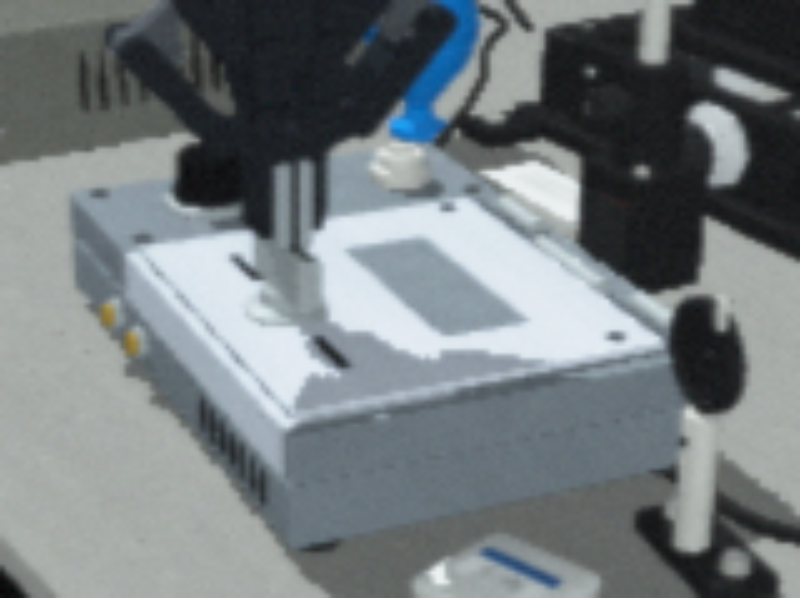

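```bash
python3 -m pendant '[{"x":0,"y":-0.005,"z":-0.001,"wx":0,"wy":0,"wz":0},{"x":0,"y":-0.01,"z":-0.002,"wx":0,"wy":0,"wz":0},{"x":0,"y":-0.01,"z":-0.002,"wx":0,"wy":0,"wz":0},{"x":0,"y":-0.01,"z":-0.002,"wx":0,"wy":0,"wz":0}]' 1
```

```text
time_s: 14.4
tool_pos: [0.4993, 0.1262, 0.0886]
eef_rot: [3.138, -0.0, 1.434]
ft_force: [-8.9, -0.4, 20.4]
gripper_width: -0.0
```

```bash
python3 -m pendant '[{"x":0,"y":-0.005,"z":0.0,"wx":0,"wy":0,"wz":0},{"x":0,"y":-0.008,"z":0.001,"wx":0,"wy":0,"wz":0},{"x":0,"y":-0.008,"z":0.001,"wx":0,"wy":0,"wz":0},{"x":0,"y":-0.008,"z":0.001,"wx":0,"wy":0,"wz":0},{"x":0,"y":-0.008,"z":0.001,"wx":0,"wy":0,"wz":0},{"x":0,"y":-0.008,"z":0.001,"wx":0,"wy":0,"wz":0}]' 1
python3 - <<'E'
from plan import *
for n in ('scene','wrist','top'):
    t=imaging.snapshot(n); save(t,n+'12')
    if n=='scene':cv2.imwrite('pics/s12z.png',cv2.resize(cv2.cvtColor(t['pixels'],4)[160:310,190:350],None,fx=5,fy=4)[:600])
o=bot.observe(); print(o['tool_pos'],o['ft_force'],o['time_s'])
E
```

```text
time_s: 15.0
tool_pos: [0.4992, 0.1262, 0.0887]
eef_rot: [3.133, -0.001, 1.434]
ft_force: [-5.0, -1.8, 19.4]
gripper_width: 0.001
[0.4991859  0.12622614 0.08866007] [-5.13476636 -1.40947801 19.37117746] 15.15
```

View pics/s12z.png

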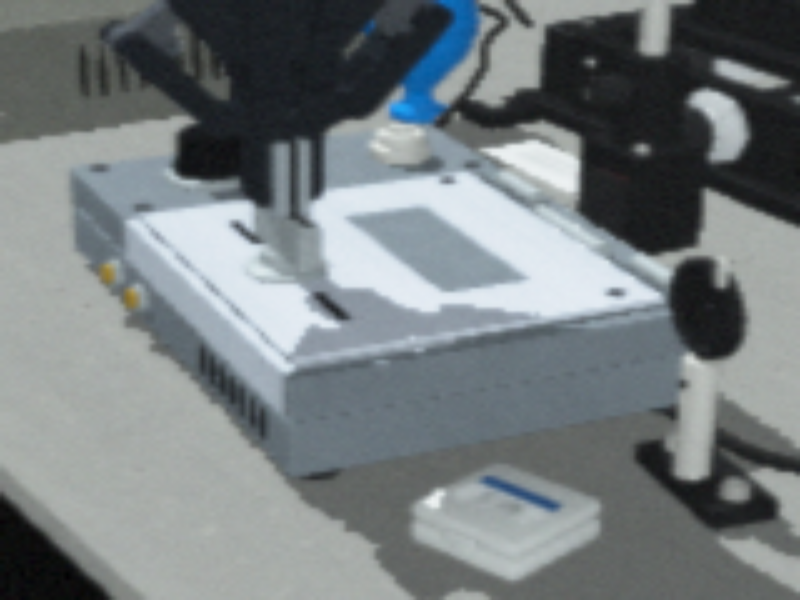

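View pics/wrist12.png

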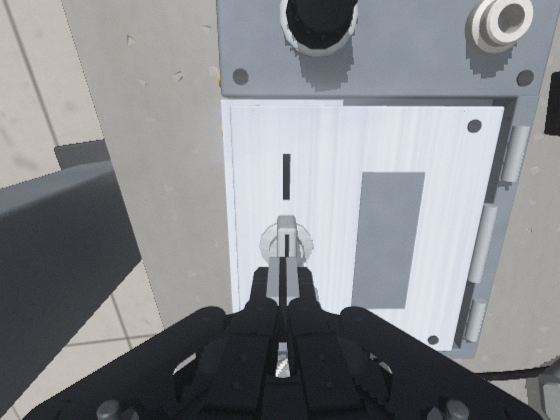

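The panel is flat, the wing is in line, the plug is down and the bystanders haven't moved. The hold is steady at about 19 N, so I'm handing in.

```bash
python3 -c "
from cell import bot
print(bot.sign_off()); print(bot.observe()['ft_force'])"
```

```text
the job is handed in; nothing more can be done
None
the job is handed in; nothing more can be done
```

I closed up the box in the order asked and handed it in at about 15 s, with the fingers still pressing the panel shut.

1. **Plug:** I pressed it home. Its top read 81 mm at a hard stop of about 22 N.
2. **Fastener:** With the panel up, I turned it about 62° clockwise. The first grip left the wing about 0.06 rad past the marks. I gripped it again square, and the wrist picture then showed it in line.
3. **Panel:** I pressed it down on the wing's top with closed fingers. It stopped at 89 mm, which matches the panel lying flat. Pressing harder there raised the force from 14 N to 27 N and moved the top only 0.3 mm. I handed in holding about 19 N down, with about 5 N sideways.

**Last checks:** The last scene and wrist pictures showed the panel flush with the frame and the wing in line with the visible marks. The plug was down, and the iris post, lens box and adapter ring looked unmoved. I judged the bystanders by eye and did not measure them.

**Disagreements and failures:**
- The cameras differed by 2–3 mm on the plug and wing positions, which caused no trouble.
- The first move call was refused because its rows lacked the turn values.
- One small shift during the press went the wrong way and raised the sideways force to 16 N. I took it back before handing in.

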